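# Reset the tripped vial heater with the reset pin

## Task

The vial heater's safety cut-out has tripped. First slide the cover on its control panel fully open, to the stop, so that the reset hole is bare; then take the square-handled reset pin out of the stand, reach it upright through the hole and push the recessed button fully down. Finish while still gripping the pin and holding the button down, with the cover left open, and do not disturb the other tools and containers.

Things in the scene. Friction and masses are not known exactly. Their poses are not given: they have to be found in the camera images.
- heater: The vial heater, a white box 240 (x) x 300 (y) x 85 mm, fixed to the table. Origin: centre of its underside; z up, x away from the robot. Flat control panel on the half nearer the robot, its reset hole at x -50, y -60 mm; on the other half two rows of grey-capped vials, tops 31 mm above the panel, the nearer row 102 mm beyond the hole.
- reset_hole (a point): Centre of the mouth of the round reset hole, 16 mm across, in the flat top panel of the vial heater, 85 mm above the table. Heater axes: z up, y along its long side, x away from the robot. Hidden under the cover until that is slid away. Too narrow for a finger. Everything else on the panel is under 6 mm high, except the cover's grip.
- button_top (a point): Centre of the top of the recessed reset button, grey, round, 12 mm across, 25 mm below the mouth of the hole and coaxial with it. It moves down 5 mm against a spring: about 1.5 N to start, 5 N at the bottom, where it meets a hard stop. It springs back when let go.
- reset_button (a joint): Travel of the reset button in m: 0 up, 0.005 fully down.
- cover (a joint): Travel of the sliding cover in m: 0 shut, 0.09 fully open at the stop, growing along the heater's +y. Starts between 0 and 0.03. About 1.5 N of friction keeps it where it is left. An aluminium plate 40 mm (x) by 75 mm (y), 4 mm thick, lying on the panel between rails 5 mm high.
- cover_grip (a point): Centre of the grey upright grip block on the cover: 24 mm (x) by 14 mm (y, the sliding direction), 30 mm tall; its top is 15 mm above this point, the plate's top 15 mm below it. Heater axes. It lies 20 mm to +y of the hole's centre when shut, 110 mm when fully open.
- stand_top (a point): Centre of the top face of the white tool stand, a block 50 mm (x) by 175 mm (y) and 60 mm high, fixed to the table, with a row of three bores of 9 mm along its y at -55, 0 and +55 mm. Each holds one tool upright, in any order; tools stand up to 64 mm above this face. z is up.
- pin_grip (a point): Centre of the steel reset pin's square handle, 14 x 14 x 60 mm, faces along this point's x and y (within 0.1 rad of the stand's), z up. Below it a round collar, 20 mm across, 4 mm high, rests on the stand (underside 34 mm below this point); then a shaft 6 mm thick, 50 mm long, hangs in the bore. About 70 g. The only square handle in the stand.
- pin_tip (a point): Lower end of the reset pin's shaft, on its axis, 84 mm below pin_grip. z points up along the pin.
- marker_mid (a point): Middle of the upright part of a thick round white marker, 20 mm across and 60 mm tall, in the stand. Leave alone.
- rod_mid (a point): Middle of the upright part of a thin steel stirring rod with a 16 mm ball at the top, 58 mm above the stand, in the stand. Leave alone.
- bottle_mid (a point): Middle of an amber glass bottle, 48 mm across, 100 mm tall, standing on the table. Leave alone.
- jar_mid (a point): Middle of a white plastic jar, 64 mm across, 75 mm tall, on the table. Leave alone.
- tape_mid (a point): Middle of a roll of paper tape, 60 mm across, 20 mm high, lying on the table. Leave alone.
There are look-alikes about, which are no part of the job. Leave any yellow look-alike of the part that bears pin_grip alone.

How it is judged:
On the way, in this order (a step that is already met when the one before it is completed fails the run):
1. the cover is slid fully open (value of joint cover above 0.082 m), for 0.2 s.
2. the pin, in the gripper, holds the recessed button down through the open hole (value of joint reset_button above 0.004 m and contact force between pin and reset_button above 1.5 N and contact force between the fingers and pin above 2 N and horizontal distance between pin_tip and reset_hole below 0.008 m and angle between pin_tip's own z axis and vertical below 0.3 rad), for 0.3 s.
At the end, for the whole second after the job is handed in: Still holding: the button is pushed down by at least 4 of its 5 mm, pushed by the pin with more than 1.5 N, the pin is gripped by the fingers (more than 2 N), its tip within 8 mm of the hole's axis and within 0.3 rad of upright, and the cover is open (travel over 82 of 90 mm) (all of step 2 and value of joint cover above 0.082 m); the arm keeps its last pose, push and grip.
It fails at once if another tool or a container is moved by more than 25 mm (distance of any of marker_mid, rod_mid, bottle_mid, jar_mid, tape_mid from where it was at the start of the episode above 0.025 m).
It also fails if it takes over 59 s, if anything falls off the work surface, if the arm or the gripper's body presses on something with over 40 N, if the wrist force passes 120 N, or if a joint passes its speed limit or range.

## Robot

A 6-joint arm with a two-finger parallel gripper is mounted at the origin on the work surface. World frame = base frame: x ahead of the robot, y to its left, z up, the work surface at z = 0. Lengths are in m, angles in rad, forces in N, time in s.
With the tool pointing down it reaches from about 0.35 to 0.875 m from the base axis. Payload 4.2 kg.
Tool frame: the origin (TCP) lies at the very end of the fingers, on their centre line; the grasp point (between the pads) lies r.hold_point_z behind it (r.hold_point_z is the distance from the TCP to the grasp point, in m); z points along the fingers, x is the direction in which the jaws open and shut, and the axes are right-handed (so a half turn about z gives the same grasp; the last joint's range is limited). The gripper opens to 87 mm and grips with 3 to 60 N. Pads are 19 mm wide; open, the fingers measure 117 mm over their backs; the gripper's body (75 mm by 190 mm) begins 51 mm behind the grasp point.
Start: joints at [1.535, 0.385, 0.008, 0, -1.194, -0.259], TCP at [0.182, 0.598, 0.185] pointing down, gripper open.
Joint ranges: [-3.14, 3.14], [-1.21, 2.06], [-1.07, 1.41], [-3.16, 2.05], [-2.99, -0.16], [-3.1, 3.1]. Speed limits (rad/s): [2.79, 2.79, 3.14, 3.14, 3.14, 3.14].

## Interface

Orientations are given as [roll, pitch, yaw] about the fixed x, y, z axes, in that order (R = Rz(yaw) Ry(pitch) Rx(roll)).
In Python, from plant import r, grab_frame, job_done gives the robot as it stands.
- The arm moves only by the tool apply_moves, never from a script. Its argument "moves" is a list of rows, each a list of 7 numbers: the shift along the tool's x, y, z in cm, then the turn, a rotation vector about the tool's x, y, z in rad, then the finger opening in cm, from 0 to 8.7. In form: [[dx, dy, dz, wx, wy, wz, fingers], ...]. A call has 1 to 20 rows; each row shifts and turns the commanded pose from where the row before left it, along the tool's axes as they then stand; what a row does not reach is not made up. A row lasts 1/10 s, in which the tool goes at most 50 mm and 8.59 degrees, less where a joint would pass 70% of its speed; a pose out of reach is approached as far as the arm can. A call with a gripper value outside its range is refused whole. The fingers move at their own pace and stop on an object; "newtons" is the grip in N (left out, the last holds). Time passes only in rows, so rows that do not move let the fingers close. It gives the time, the measured TCP pose, the force and the opening at its end, in the units of the state.
- r.read_state(): the state, without advancing time (a new reading comes with each control period).
- grab_frame(name): name is "scene" or "top" or "wrist"; returns a dict with "image" (480x640x3 uint8, blue, green, red), "K" (3x3 intrinsics, pixels), "k1" (the pictures are not rectified: a ray, as slopes to the right and down, at radius r is drawn at 1 + k1 r^2 times it, then the intrinsics apply), "rvec" (rotation vector, rad) and "tvec" (3), from world to camera coordinates, as OpenCV has them. Camera axes: x right, y down, z forward; pixel columns grow to the right and rows downward; lengths in m; the calibration is good to about 2 mm. A picture is of the moment at which its call begins. There is no depth.
- job_done(): hands the job in, once; it reports no verdict.
The state is a dict: "time_s": time; "joint_positions": joint angles; "qd": joint speeds; "tau": joint torques, N m; "ee_pos": TCP position; "eef_rot": TCP orientation; "force": force on the tool from outside, world axes, zero at the start; "torque": the same for the moment, N m; "width": opening from 0.0 (shut) to 1.0 (fully open).
Only numpy, scipy, OpenCV 4.12 (cv2) and the standard library are available. Lean on these libraries where they do the work, as an engineer would, in place of code of your own. Each camera call takes 0.05 s, during which the arm holds its last target.

## Working session

There is one attempt and no reset: what is moved stays moved. The work goes in short steps, Python scripts to look and compute and a tool call to move; the robot and the scene stay as the last step left them, time stands still between calls to the robot, and variables do not carry over. Pictures are saved under pics/ and viewed, and the job is handed in when it is done.

Besides the shell and the picture viewer there is one more tool, called after "Emit:" in YAML: its name, and indented under it one key for each argument. apply_moves: Moves the arm, as the interface text tells. Its arguments: {"type":"object","properties":{"moves":{"type":"array","items":{"type":"array","items":{"type":"number"}}},"newtons":{"type":"number"}},"required":["moves"]}

```bash
mkdir -p pics; ls
python3 - <<'E'
from plant import r, grab_frame
import cv2
print(r.read_state(), r.hold_point_z)
for n in ["scene","top","wrist"]:
    f=grab_frame(n); cv2.imwrite(f"pics/{n}0.png",f["image"]); print(n,f["K"],f["k1"],f["rvec"],f["tvec"])
E
```

```text
pics
{'time_s': 0.0, 'joint_positions': array([ 1.53463433e+00,  3.85559573e-01,  6.64337124e-03, -4.59662442e-04,
       -1.19400839e+00, -2.58582278e-01]), 'qd': array([-3.59438257e-04,  6.20292857e-04,  1.44631282e-04, -6.83920529e-04,
       -2.14168063e-05,  6.54418746e-04]), 'tau': array([ 4.33005080e-04, -3.90667355e+01,  1.87404388e+01,  4.21985328e+00,
        1.09962738e-02, -1.84785495e-04]), 'ee_pos': array([0.18136998, 0.59740024, 0.18387058]), 'eef_rot': array([-3.14146128e+00, -2.16674364e-03, -1.86571033e+00]), 'force': array([ 0.94906743,  0.12760073, -0.54796883]), 'torque': array([-0.03974661, -0.01315042, -0.00689068]), 'width': 1.0009153025909057} 0.0187
scene [[477.30383057   0.         313.72426529]
 [  0.         477.30383057 233.75629547]
 [  0.           0.           1.        ]] -0.040881224383925496 [ 2.38303722  0.77362897 -0.27971452] [-0.50100765 -0.17482486  1.25684213]
top [[496.761777     0.         313.38878801]
 [  0.         496.761777   235.75049349]
 [  0.           0.           1.        ]] -0.11530279122464453 [ 2.12885361 -2.1505944   0.19787452] [0.06363179 0.56740374 1.35114477]
wrist [[392.23104795   0.         327.00632791]
 [  0.         392.23104795 232.02259838]
 [  0.           0.           1.        ]] -0.045063301597343355 [-1.75194119  2.36433586  0.35098579] [ 0.62390733 -0.0364471   0.39123573]
```

View pics/scene0.png

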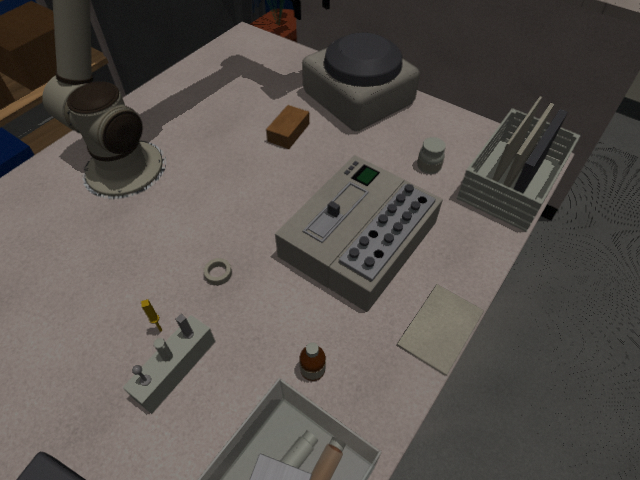

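View pics/top0.png

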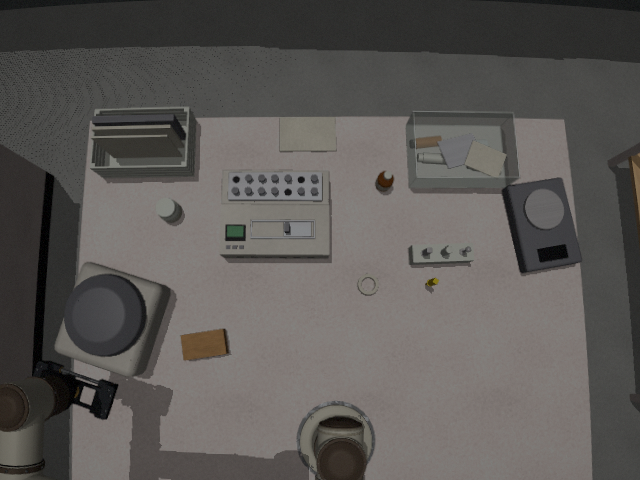

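View pics/wrist0.png

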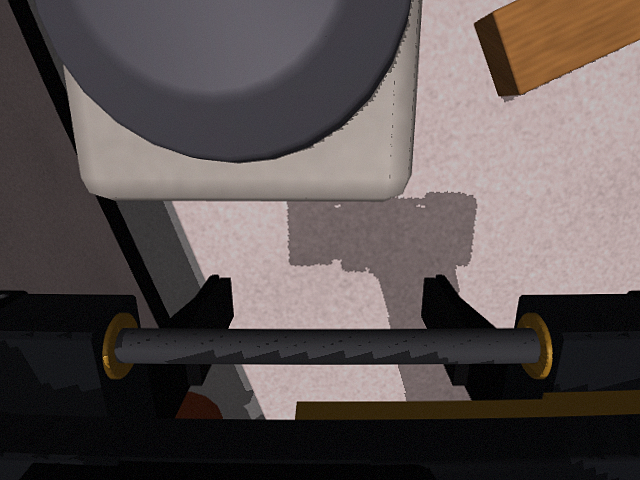

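```bash
cat > h.py <<'E'
import numpy as np, cv2
def cam(f):
    R,_=cv2.Rodrigues(np.array(f["rvec"],float)); return R,np.array(f["tvec"],float).ravel()
def rays(f,uv):
    K=np.array(f["K"],float); d=np.array([f["k1"],0,0,0],float)
    p=cv2.undistortPoints(np.array(uv,float).reshape(-1,1,2),K,d)[:,0]
    R,t=cam(f); o=-R.T@t
    return o,(np.c_[p,np.ones(len(p))]@R)
def onplane(f,uv,z):
    o,d=rays(f,uv); return o+d*((z-o[2])/d[:,2])[:,None]
def tri(f1,u1,f2,u2):
    o1,d1=rays(f1,u1);o2,d2=rays(f2,u2);out=[]
    for a,b in zip(d1,d2):
        s=np.linalg.lstsq(np.c_[a,-b],o2-o1,rcond=None)[0]
        P,Q=o1+s[0]*a,o2+s[1]*b; out.append([*((P+Q)/2),np.linalg.norm(P-Q)])
    return np.array(out)
def proj(f,P):
    d=np.array([f["k1"],0,0,0],float)
    return cv2.projectPoints(np.array(P,float).reshape(-1,1,3),np.array(f["rvec"],float),np.array(f["tvec"],float),np.array(f["K"],float),d)[0][:,0]
E
python3 - <<'E'
import cv2,numpy as np
s=cv2.imread("pics/scene0.png");t=cv2.imread("pics/top0.png")
def c(i,x,y,w,h,k):return cv2.resize(i[y:y+h,x:x+w],None,fx=k,fy=k,interpolation=cv2.INTER_CUBIC)
a=c(s,110,285,130,130,3);b=c(s,265,145,195,170,2)
cv2.imwrite("pics/c1.png",a);cv2.imwrite("pics/c1b.png",c(s,265,145,195,170,4))
cv2.imwrite("pics/c2.png",c(t,400,235,90,65,8));cv2.imwrite("pics/c3.png",c(t,215,160,125,105,6))
E
```

```text
(no output)
```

View pics/c1.png

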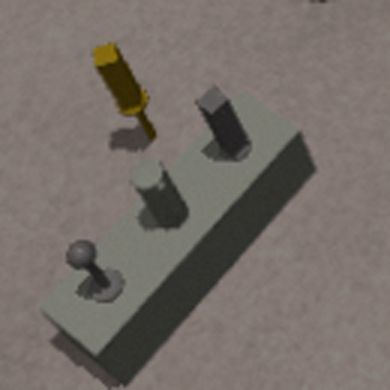

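View pics/c2.png

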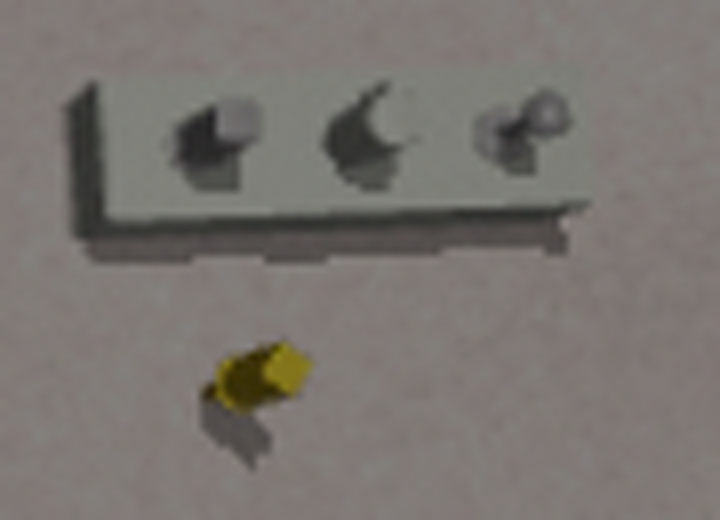

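View pics/c3.png

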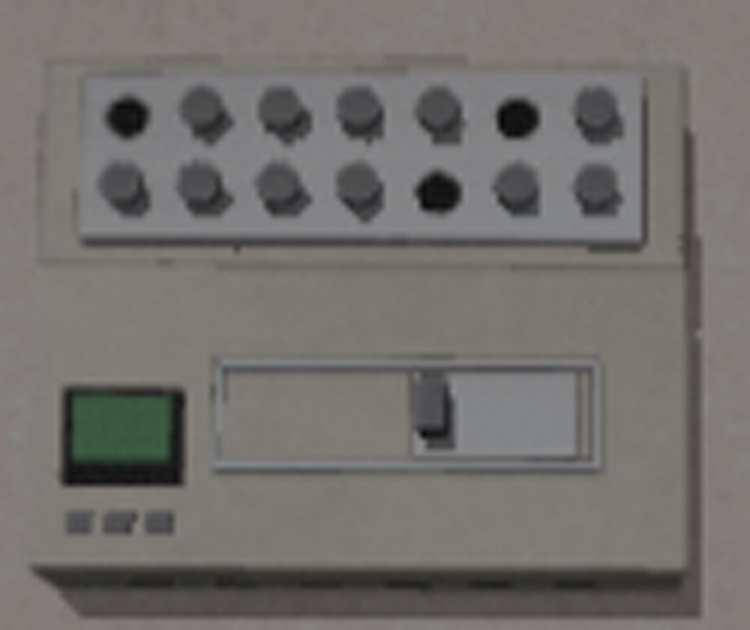

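View pics/c1b.png

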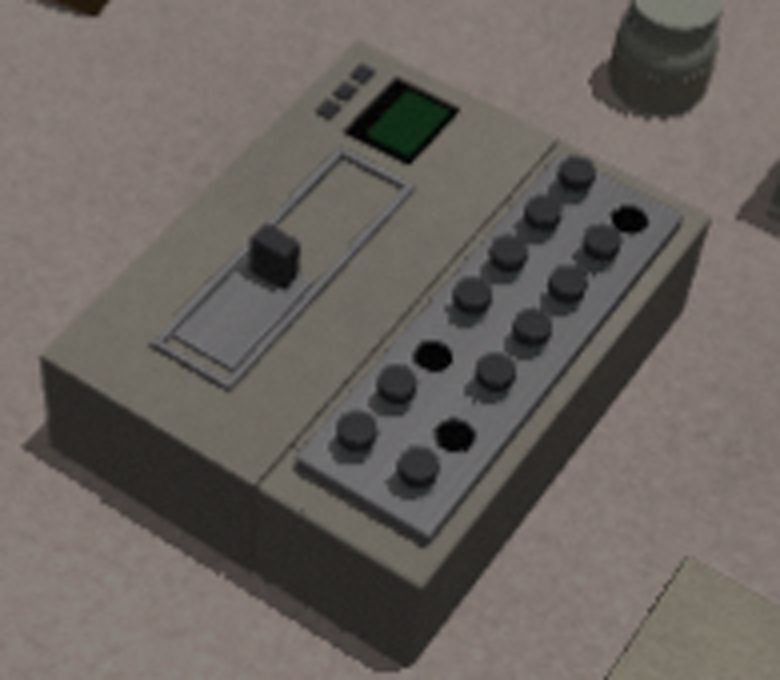

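```bash
cat > calib.py <<'E'
from plant import grab_frame
E
python3 - <<'E'
from h import *
from plant import grab_frame,r
T=grab_frame("top");S=grab_frame("scene")
t=lambda a,o,k:np.array(a,float)/k+o-0.0
np.set_printoptions(precision=4,suppress=True)
o3=np.array([215,160]);o1b=np.array([265,145]);o2=np.array([400,235]);o1=np.array([110,285])
print("panel corners nearR,nearL,farR",onplane(T,t([[688,570],[30,568]],o3,6),.085))
fr=t([[215,357],[600,357],[600,470],[215,470]],o3,6);print("frame top",onplane(T,fr,.09))
frs=t([[342,152],[412,187],[228,385],[150,345]],o1b,4);print("frame scene(+y near, +y far, -y far,-y near)",onplane(S,frs,.09))
print("tri",tri(T,fr[[3,0,1,2]],S,frs[[0,1,2,3]]))
print("plate corners top",onplane(T,t([[413,370],[577,370],[577,460],[413,460]],o3,6),.089))
print("grip top T",onplane(T,t([[431,386]],o3,6),.119))
print("grip top S",onplane(S,t([[275,240]],o1b,4),.119))
print("pin top T",onplane(T,t([[238,117]],o2,8),.124),"S",onplane(S,t([[213,99]],o1,3),.124))
print("marker top T",onplane(T,t([[395,113]],o2,8),.12),"S",onplane(S,t([[148,175]],o1,3),.12))
print("rod ball T",onplane(T,t([[546,113]],o2,8),.11),"S",onplane(S,t([[82,254]],o1,3),.11))
print("stand S corners",onplane(S,t([[42,308],[100,356],[300,132],[245,92]],o1,3),.06))
print("stand T ",onplane(T,t([[97,80],[105,220],[590,205]],o2,8),.06))
print("yellow top tri",tri(T,t([[288,368]],o2,8),S,t([[106,54]],o1,3)),"foot",tri(T,t([[208,393]],o2,8),S,t([[152,136]],o1,3)))
E
```

```text
panel corners nearR,nearL,farR [[0.5081 0.0147 0.085 ]
 [0.5116 0.3137 0.085 ]]
frame top [[0.6076 0.2298 0.09  ]
 [0.606  0.0536 0.09  ]
 [0.5536 0.0542 0.09  ]
 [0.5552 0.2292 0.09  ]]
frame scene(+y near, +y far, -y far,-y near) [[0.5611 0.2256 0.09  ]
 [0.6081 0.2259 0.09  ]
 [0.6049 0.0526 0.09  ]
 [0.5563 0.0501 0.09  ]]
tri [[0.5571 0.2307 0.0829 0.0019]
 [0.6074 0.2294 0.0868 0.0022]
 [0.6055 0.0531 0.0902 0.0014]
 [0.5541 0.0537 0.0848 0.0012]]
plate corners top [[0.6009 0.1392 0.089 ]
 [0.6002 0.0642 0.089 ]
 [0.5585 0.0646 0.089 ]
 [0.5592 0.1392 0.089 ]]
grip top T [[0.5875 0.1298 0.119 ]]
grip top S [[0.5819 0.1274 0.119 ]]
pin top T [[ 0.5146 -0.2516  0.124 ]] S [[ 0.5153 -0.2531  0.124 ]]
marker top T [[ 0.5159 -0.3065  0.12  ]] S [[ 0.5179 -0.3091  0.12  ]]
rod ball T [[ 0.5167 -0.362   0.11  ]] S [[ 0.5178 -0.3632  0.11  ]]
stand S corners [[ 0.4962 -0.3955  0.06  ]
 [ 0.5454 -0.3942  0.06  ]
 [ 0.5405 -0.2219  0.06  ]
 [ 0.4919 -0.2223  0.06  ]]
stand T  [[ 0.5371 -0.2184  0.06  ]
 [ 0.4878 -0.2191  0.06  ]
 [ 0.4908 -0.3927  0.06  ]]
yellow top tri [[ 0.4315 -0.2677  0.1113  0.0004]] foot [[ 0.4309 -0.2681 -0.0008  0.0012]]
```

Emit:
apply_moves:
  moves:
    - [0,0,-4,0,0,0,8.7]
    - [0,0,-4,0,0,0,8.7]
    - [0,0,-4,0,0,-0.14,8.7]
    - [0,0,-3,0,0,-0.145,8.7]
    - [2.9,-2.5,0,0,0,0,8.7]
    - [2.9,-2.5,0,0,0,0,7]
    - [2.9,-2.5,0,0,0,0,6]
    - [2.9,-2.5,0,0,0,0,5]
    - [2.9,-2.5,0,0,0,0,5]
    - [2.9,-2.5,0,0,0,0,5]
    - [2.9,-2.5,0,0,0,0,5]
    - [2.9,-2.5,0,0,0,0,5]
  newtons: 15

```text
time_s: 1.45
ee_pos: [0.3799, 0.3627, 0.335]
eef_rot: [3.142, 0.0, -1.58]
force: [0.8, 0.1, 0.5]
width: 0.581
```

Emit:
apply_moves:
  moves:
    - [3.3,-2.85,0,0,0,0,5]
    - [3.3,-2.85,0,0,0,0,5]
    - [3.3,-2.85,0,0,0,0,5]
    - [3.3,-2.85,0,0,0,0,5]
    - [3.3,-2.85,0,0,0,0,5]
    - [3.3,-2.85,0,0,0,0,5]
    - [3.3,-2.85,0,0,0,0,5]
    - [0,0,3,0,0,0,5]
    - [0,0,3,0,0,0,5]
    - [0,0,3,0,0,0,5]

```text
time_s: 2.45
ee_pos: [0.5766, 0.1305, 0.2437]
eef_rot: [3.142, 0.0, -1.582]
force: [0.4, 0.6, -0.8]
width: 0.571
```

Run:
```python
from plant import r, grab_frame
import cv2
f=grab_frame("wrist"); cv2.imwrite("pics/w1.png",f["image"]); print(f["rvec"],f["tvec"])
import pickle; pickle.dump(f,open("w1.pkl","wb"))
print(r.read_state()["joint_positions"],r.read_state()["ee_pos"])
```

```text
[-2.05080223  2.07396728  0.30987737] [0.13707538 0.49656676 0.61519721]
[ 0.49656071  0.29639658  0.0110458  -0.00342054 -1.29640018  1.06365675] [0.57306867 0.13005326 0.23756944]
```

View pics/w1.png

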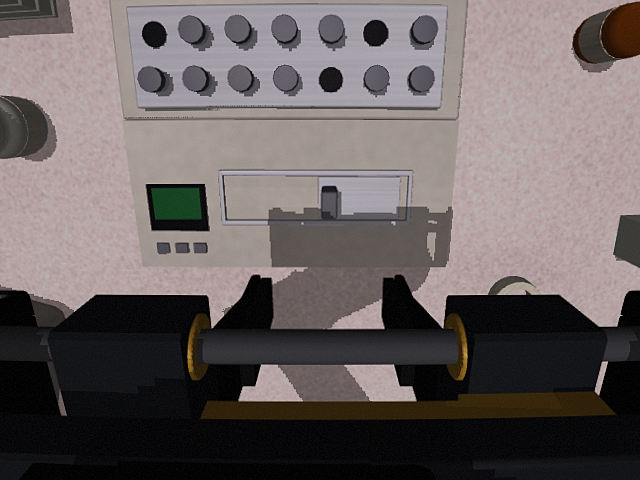

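Run:
```python
from h import *
from plant import r
import pickle
f=pickle.load(open("w1.pkl","rb"))
np.set_printoptions(precision=4,suppress=True)
print("frame",onplane(f,[[220,171],[412,171],[411,223],[219,223]],.09))
print("panel near",onplane(f,[[449,266],[142,266]],.085))
print("grip top",onplane(f,[[330,188.5]],.119))
print("plate",onplane(f,[[318,178],[400,178]],.089))
s=r.read_state();print(s["ee_pos"],s["eef_rot"],s["time_s"])
im=f["image"][150:280,200:470];cv2.imwrite("pics/w1c.png",cv2.resize(im,None,fx=2.9,fy=2.9,interpolation=cv2.INTER_CUBIC))
```

```text
frame [[0.607  0.2269 0.09  ]
 [0.605  0.0537 0.09  ]
 [0.5563 0.0522 0.09  ]
 [0.5583 0.2321 0.09  ]]
panel near [[0.5104 0.0112 0.085 ]
 [0.5136 0.3147 0.085 ]]
grip top [[0.5952 0.1279 0.119 ]]
plate [[0.5993 0.1386 0.089 ]
 [0.5985 0.0641 0.089 ]]
[0.5731 0.1301 0.2376] [ 3.1304 -0.0025 -1.5823] 2.5
```

View pics/w1c.png

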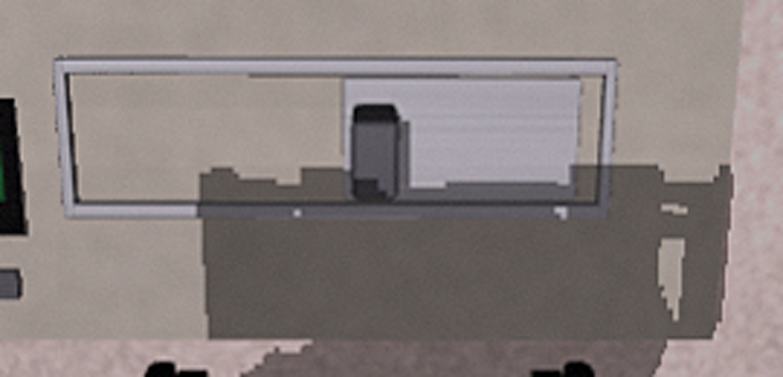

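Emit:
apply_moves:
  moves:
    - [0.1,-0.5,3,0,0,0,5]
    - [0,0,3,0,0,0,5]
    - [0,0,3,0,0,0,5]
    - [0,0,1,0,0,0,5]
    - [0,0,0,0,0,0,5]

```text
time_s: 3.0
ee_pos: [0.581, 0.1298, 0.1441]
eef_rot: [3.139, -0.002, -1.58]
force: [-0.3, -0.1, 0.4]
width: 0.574
```

Run:
```python
from plant import r, grab_frame
import cv2
s=r.read_state();print(s["ee_pos"],s["eef_rot"],s["time_s"],s["qd"])
f=grab_frame("wrist"); cv2.imwrite("pics/w2.png",f["image"])
f=grab_frame("scene"); cv2.imwrite("pics/s2.png",cv2.resize(f["image"][120:320,230:460],None,fx=3,fy=3))
s=r.read_state();print(s["ee_pos"],s["eef_rot"],s["time_s"])
```

```text
[0.58098934 0.12984221 0.14412382] [ 3.13919540e+00 -1.51463608e-03 -1.58035131e+00] 3.0 [-0.0003145  -0.03196912  0.05476483  0.01796113 -0.01039826 -0.00122472]
[0.58272844 0.13048085 0.14673217] [-3.13879513e+00  5.43342034e-04 -1.57997622e+00] 3.1
```

View pics/w2.png

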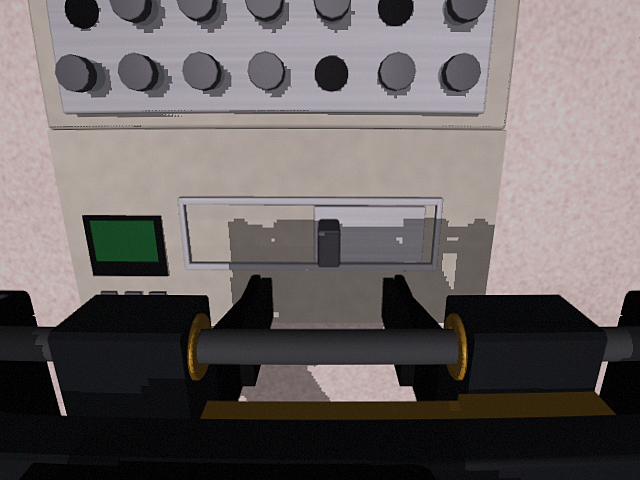

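View pics/s2.png

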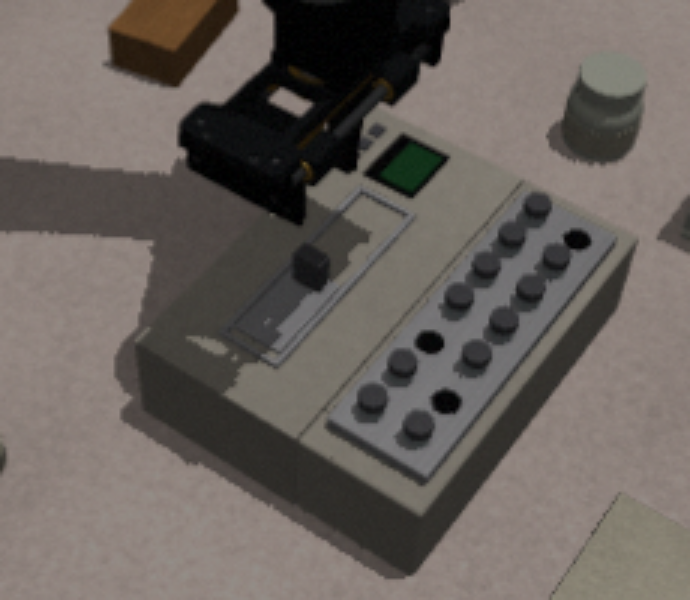

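Emit:
apply_moves:
  moves:
    - [0,0,2.5,0,0,0,5]
    - [0,0,2.4,0,0,0,5]
    - [0,0,0,0,0,0,5]
    - [0,0,0,0,0,0,5]

```text
time_s: 3.5
ee_pos: [0.5828, 0.1304, 0.0978]
eef_rot: [-3.139, 0.0, -1.58]
force: [0.2, 0.9, -0.5]
width: 0.571
```

Run:
```python
from plant import r, grab_frame
import cv2
f=grab_frame("scene"); cv2.imwrite("pics/s3.png",cv2.resize(f["image"][120:320,230:460],None,fx=3,fy=3))
s=r.read_state();print(s["ee_pos"],s["eef_rot"],s["time_s"],s["force"])
```

```text
[0.5831564  0.13065664 0.09831933] [-3.13765884e+00  1.13117361e-03 -1.57993508e+00] 3.55 [ 0.08548932 -0.1040152   0.71881242]
```

View pics/s3.png

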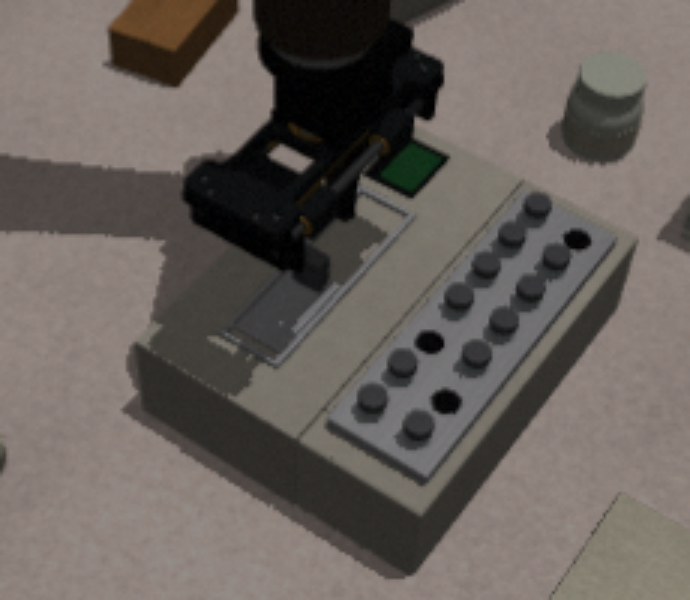

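Run:
```python
from plant import r, grab_frame
from h import *
f=grab_frame("scene"); 
p=proj(f,[[.583,.1055,.098],[.583,.0905,.098],[.583,.1555,.098],[.581,.129,.119],[.581,.129,.089],[.5735,.0905,.098],[.5925,.0905,.098]])
im=cv2.resize(f["image"][150:270,290:410],None,fx=5,fy=5)
for i,q in enumerate((p-[290,150])*5): 
    cv2.circle(im,tuple(int(v) for v in q),3,(0,0,255),-1);cv2.putText(im,str(i),tuple(int(v)+4 for v in q),0,.5,(0,255,255))
cv2.imwrite("pics/s3b.png",im)
```

```text
(no output)
```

View pics/s3b.png

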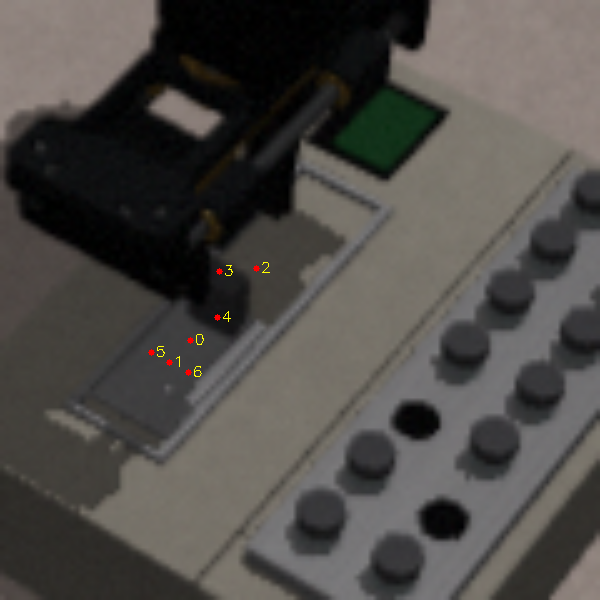

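Run:
```python
from plant import r, grab_frame
from h import *
s=r.read_state();print(s["ee_pos"],s["time_s"],s["width"])
ims=[]
for n in["wrist","top"]:
    f=grab_frame(n)
    im=f["image"].copy()
    p=proj(f,[s["ee_pos"],[.583,.1055,.098],[.583,.1555,.098],[.581,.129,.119],[.581,.129,.089]])
    print(n,p)
    if n=="top": im=cv2.resize(im[150:270,215:335],None,fx=5,fy=5);p=(p-[215,150])*5
    for i,q in enumerate(p):
        cv2.circle(im,tuple(int(v) for v in q),2,(0,0,255),-1);cv2.putText(im,str(i),tuple(int(v)+4 for v in q),0,.4,(0,255,255))
    cv2.imwrite(f"pics/{n}3b.png",im)
```

```text
[0.58315615 0.13070527 0.09834645] 3.6 0.5702038491104852
wrist [[327.39471479 264.79423658]
 [373.49833286 264.42127425]
 [282.0838053  265.1864689 ]
 [330.86369764 284.11154314]
 [330.42087808 262.25884395]]
top [[286.80767092 227.36256443]
 [296.0793972  227.361812  ]
 [277.69782725 227.52270167]
 [287.14895264 226.71896995]
 [287.56399674 228.76398014]]
```

View pics/wrist3b.png

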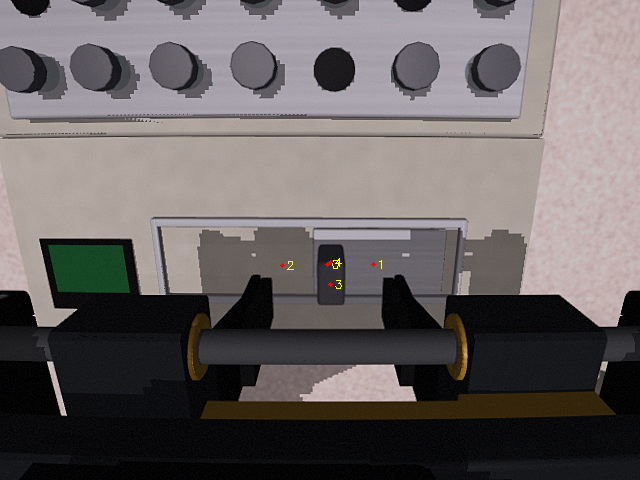

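View pics/top3b.png

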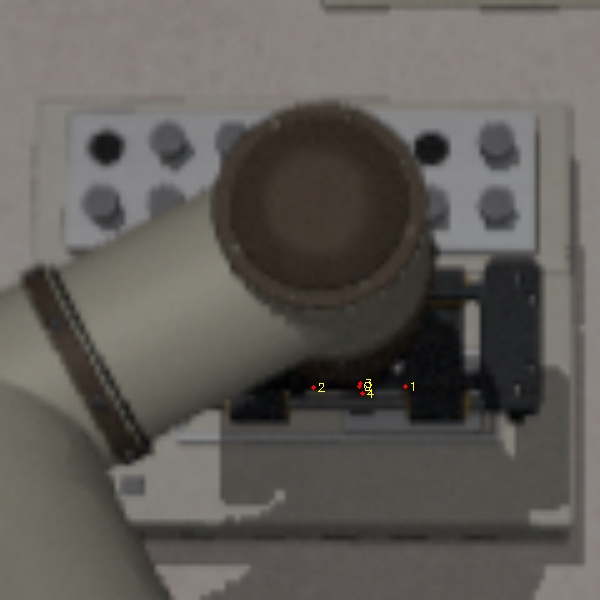

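Run:
```python
from plant import r, grab_frame
from h import *
np.set_printoptions(precision=4,suppress=True)
W=grab_frame("wrist");S=grab_frame("scene");s=r.read_state();print(s["ee_pos"],s["eef_rot"])
print(rays(W,[[0,0]])[0], cam(W)[0])
print(tri(W,[[390,278],[266,278]],S,[[332,210],[348,192.4]]))
print(tri(W,[[331,250]],S,[[334,209]]))
cv2.imwrite("pics/w3c.png",cv2.resize(W["image"][200:400,220:430],None,fx=2.8,fy=2.8,interpolation=cv2.INTER_CUBIC))
im=cv2.convertScaleAbs(S["image"][150:270,290:410],alpha=2.2)
cv2.imwrite("pics/s3c.png",cv2.resize(im,None,fx=5,fy=5,interpolation=cv2.INTER_CUBIC))
```

```text
[0.5821 0.1304 0.0972] [-3.1396  0.0009 -1.5805]
[0.6617 0.1298 0.2975] [[-0.0096 -1.     -0.0009]
 [-0.9572  0.0089  0.2893]
 [-0.2893  0.0036 -0.9572]]
[[0.5927 0.1026 0.1353 0.0034]
 [0.596  0.1568 0.1425 0.0028]]
[[0.5882 0.1278 0.1055 0.0108]]
```

View pics/w3c.png

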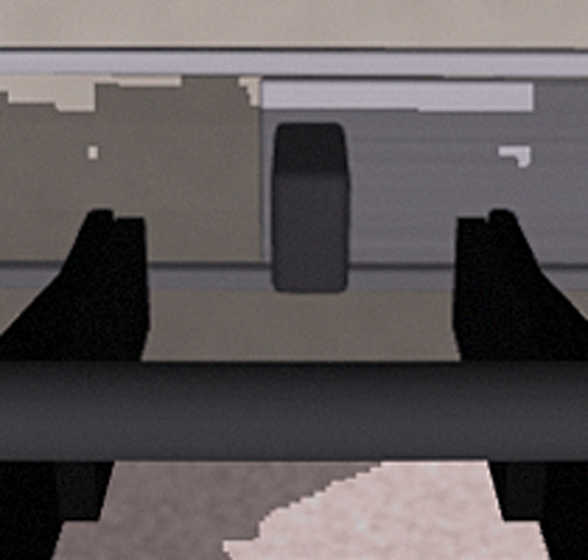

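View pics/s3c.png

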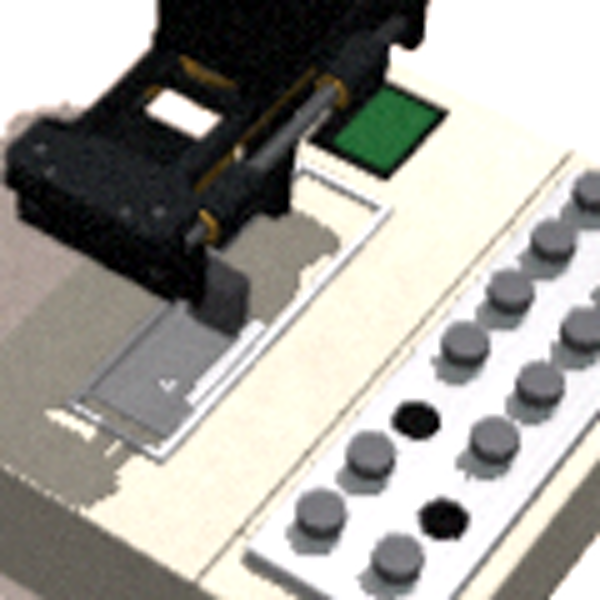

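Run:
```python
from plant import r, grab_frame
from h import *
np.set_printoptions(precision=4,suppress=True)
W=grab_frame("wrist");S=grab_frame("scene");T=grab_frame("top")
print("rings",tri(W,[[457,346],[197,346]],S,[[332,194.5],[356.5,168]]))
cv2.imwrite("pics/t3c.png",cv2.resize(cv2.convertScaleAbs(T["image"][190:245,250:330],alpha=2),None,fx=9,fy=9,interpolation=cv2.INTER_CUBIC))
```

```text
rings [[0.5984 0.0922 0.1965 0.0049]
 [0.6109 0.16   0.2187 0.0006]]
```

Run:
```python
from plant import r, grab_frame
from h import *
np.set_printoptions(precision=1,suppress=True)
W=grab_frame("wrist");S=grab_frame("scene")
for x in(.5735,.583,.5925):
  for z in (.098,.115,.13,.145,.168):
    print(x,z,proj(W,[[x,.1055,z],[x,.1555,z]]).ravel(),(proj(S,[[x,.1055,z],[x,.1555,z]])-[290,150]).ravel()*5)
```

```text
0.5735 0.098 [372.5 279.4 281.3 280.2] [172.2 330.2 238.5 258.8]
0.5735 0.115 [376.2 293.  277.6 293.9] [172.5 304.3 239.6 232.6]
0.5735 0.13 [380.  307.  273.8 308. ] [172.7 280.9 240.5 209. ]
0.5735 0.145 [384.5 323.4 269.4 324.4] [172.9 257.  241.6 184.8]
0.5735 0.168 [392.9 354.5 261.  355.6] [173.3 219.2 243.1 146.6]
0.583 0.098 [373.  263.2 280.5 264.1] [190.4 340.1 256.4 268.3]
0.583 0.115 [376.8 275.7 276.7 276.6] [190.9 314.4 257.8 242.2]
0.583 0.13 [380.7 288.6 272.8 289.6] [191.3 291.  259.  218.6]
0.583 0.145 [385.3 303.7 268.1 304.7] [191.8 267.1 260.2 194.4]
0.583 0.168 [394.  332.5 259.4 333.7] [192.5 229.3 262.2 156.2]
0.5925 0.098 [373.4 246.6 279.7 247.5] [208.7 350.2 274.5 277.9]
0.5925 0.115 [377.3 257.9 275.8 258.9] [209.5 324.5 276.1 251.8]
0.5925 0.13 [381.3 269.6 271.7 270.6] [210.1 301.2 277.5 228.2]
0.5925 0.145 [386.1 283.3 266.9 284.4] [210.8 277.3 279.  204.1]
0.5925 0.168 [395.1 309.6 257.7 310.8] [211.9 239.6 281.3 166. ]
```

View pics/t3c.png

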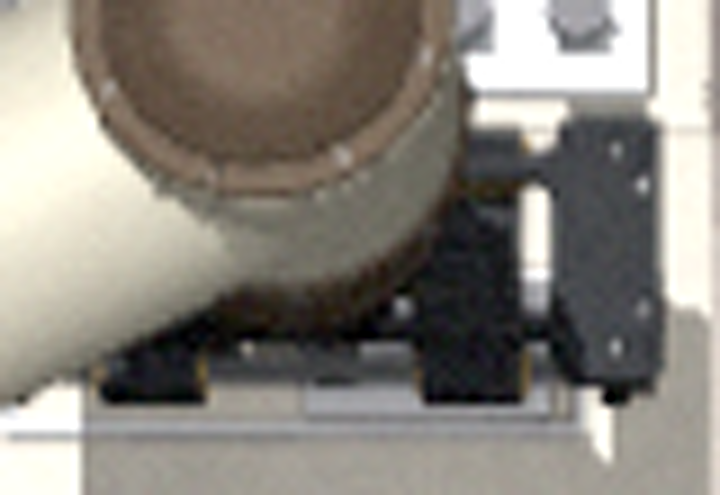

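Emit:
apply_moves:
  moves:
    - [0,0,0,0,0,0,3]
    - [0,0,0,0,0,0,1]
    - [0,0,0,0,0,0,0.8]
    - [0,0,0,0,0,0,0.8]
    - [0,0,0,0,0,0,0.8]
    - [0,0,0,0,0,0,0.8]
    - [0,0,0,0,0,0,0.8]
  newtons: 10

```text
time_s: 4.75
ee_pos: [0.5815, 0.1301, 0.096]
eef_rot: [-3.142, -0.0, -1.581]
force: [-0.5, 1.4, 0.0]
width: 0.109
```

Run:
```python
from plant import r, grab_frame
import cv2
f=grab_frame("scene"); cv2.imwrite("pics/s4.png",cv2.resize(cv2.convertScaleAbs(f["image"][150:270,290:410],alpha=2.2),None,fx=5,fy=5))
s=r.read_state();print(s["ee_pos"],s["eef_rot"],s["time_s"],s["force"],s["width"]*87)
```

```text
[0.58150315 0.13009363 0.09597691] [-3.14154530e+00  2.83208834e-05 -1.58057490e+00] 4.8 [ 0.76110785  0.01286805 -0.81774093] 9.13200125692601
```

View pics/s4.png

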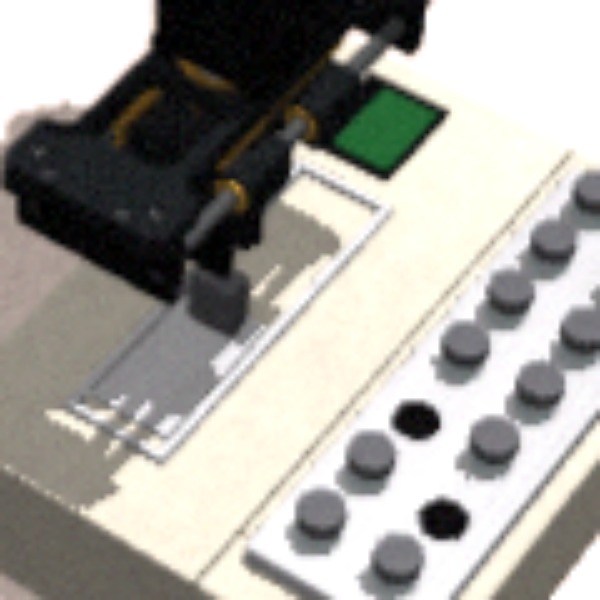

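Emit:
apply_moves:
  moves:
    - [0,0,0,0,0,0,3]
    - [0,0,0,0,0,0,5]
    - [0,0,0,0,0,0,5]
    - [0,0,0.8,0,0,0,5]
    - [0,0,0.8,0,0,0,5]
    - [0,0,0,0,0,0,5]
    - [0,0,0,0,0,0,5]
  newtons: 10

```text
time_s: 5.5
ee_pos: [0.5812, 0.1299, 0.0794]
eef_rot: [3.141, -0.001, -1.58]
force: [0.8, -0.6, 0.2]
width: 0.563
```

Run:
```python
from plant import r, grab_frame
import cv2
f=grab_frame("scene"); cv2.imwrite("pics/s5.png",cv2.resize(cv2.convertScaleAbs(f["image"][150:270,290:410],alpha=2.2),None,fx=5,fy=5))
f=grab_frame("wrist"); cv2.imwrite("pics/w5.png",f["image"])
s=r.read_state();print(s["ee_pos"],s["eef_rot"],s["time_s"],s["force"],s["width"]*87)
```

```text
[0.5816843  0.13012672 0.08001141] [-3.14134291e+00 -6.34424193e-05 -1.58042910e+00] 5.6 [0.09136781 0.40151849 0.71983488] 49.672596455764925
```

View pics/s5.png

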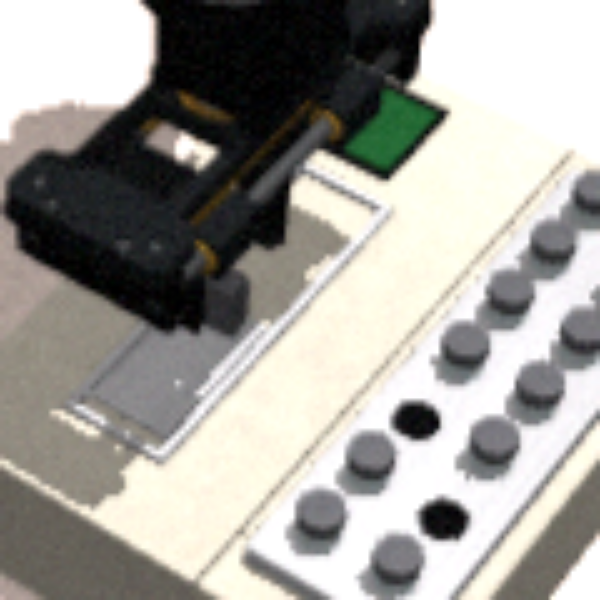

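View pics/w5.png

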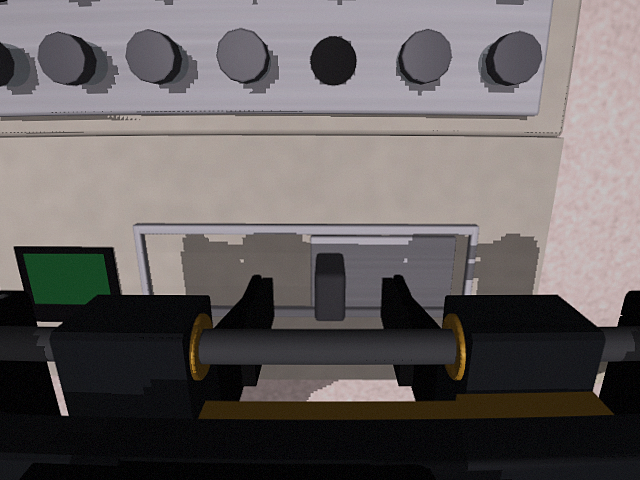

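Emit:
apply_moves:
  moves:
    - [0,0,0.7,0,0,0,5]
    - [0,0,0.7,0,0,0,5]
    - [0,0,0.5,0,0,0,5]
    - [0,0,0,0,0,0,5]
    - [0,0,0,0,0,0,5]
  newtons: 10

```text
time_s: 6.1
ee_pos: [0.5815, 0.13, 0.0607]
eef_rot: [3.141, -0.0, -1.581]
force: [0.8, 0.1, 0.2]
width: 0.575
```

Run:
```python
from plant import r, grab_frame
from h import *
s=r.read_state();print(s["ee_pos"],s["eef_rot"],s["time_s"],s["force"],s["width"]*87)
S=grab_frame("scene"); cv2.imwrite("pics/s6.png",cv2.resize(cv2.convertScaleAbs(S["image"][150:250,290:410],alpha=2.2),None,fx=6,fy=6))
W=grab_frame("wrist"); cv2.imwrite("pics/w6.png",W["image"])
```

```text
[0.58146909 0.13001487 0.06069174] [ 3.14124367e+00 -3.29193026e-04 -1.58050378e+00] 6.1 [0.78452736 0.10528869 0.15302307] 49.991448181428396
```

View pics/s6.png

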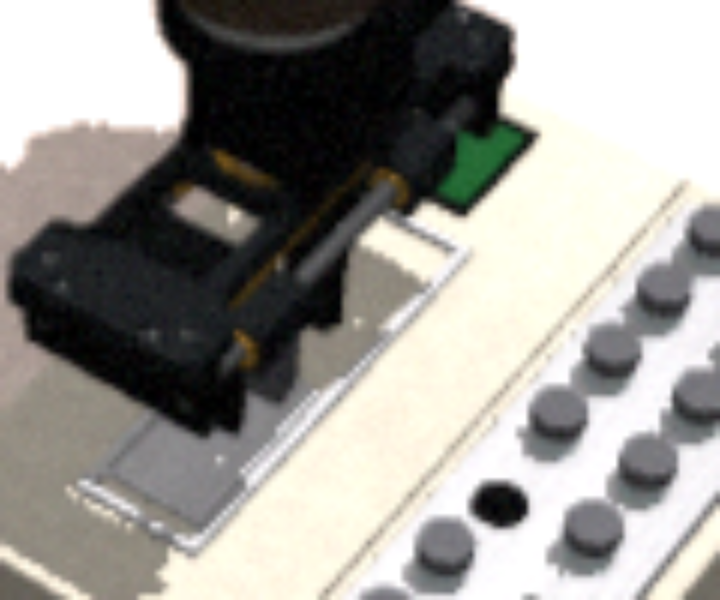

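View pics/w6.png

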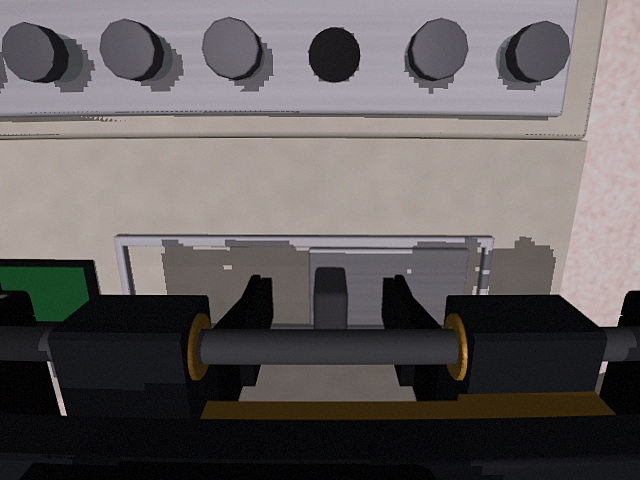

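Emit:
apply_moves:
  moves:
    - [0,0,0,0,0,0,3]
    - [0,0,0,0,0,0,1]
    - [0,0,0,0,0,0,0.8]
    - [0,0,0,0,0,0,0.8]
    - [0,0,0,0,0,0,0.8]
    - [0,0,0,0,0,0,0.8]
  newtons: 10

```text
time_s: 6.8
ee_pos: [0.5815, 0.1299, 0.061]
eef_rot: [3.142, -0.0, -1.581]
force: [0.1, -0.4, 0.7]
width: 0.162
```

Run:
```python
from plant import r, grab_frame
from h import *
s=r.read_state();print(s["ee_pos"],s["eef_rot"],s["time_s"],s["force"],s["width"]*87)
W=grab_frame("wrist"); cv2.imwrite("pics/w7.png",W["image"])
```

```text
[0.58148338 0.129898   0.06099095] [ 3.14152021e+00 -2.70265982e-04 -1.58067048e+00] 6.8 [ 0.13470091 -0.39673842  0.6835698 ] 14.126161296407956
```

View pics/w7.png

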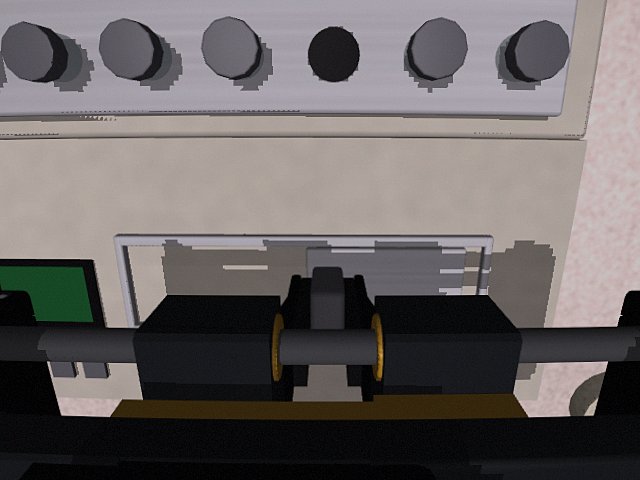

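Emit:
apply_moves:
  moves:
    - [-1,0,0,0,0,0,0.8]
    - [-1.5,0,0,0,0,0,0.8]
    - [-1.5,0,0,0,0,0,0.8]
    - [-1.5,0,0,0,0,0,0.8]
    - [-1.5,0,0,0,0,0,0.8]
    - [-1,0,0,0,0,0,0.8]
    - [0,0,0,0,0,0,0.8]
    - [0,0,0,0,0,0,0.8]
  newtons: 15

```text
time_s: 7.65
ee_pos: [0.5826, 0.2114, 0.061]
eef_rot: [-3.14, 0.002, -1.58]
force: [1.7, 1.2, -0.1]
width: 0.161
```

Emit:
apply_moves:
  moves:
    - [-0.2,0,0,0,0,0,0.8]
    - [-0.2,0,0,0,0,0,0.8]
    - [-0.2,0,0,0,0,0,0.8]
    - [0,0,0,0,0,0,0.8]
    - [0,0,0,0,0,0,0.8]

```text
time_s: 8.15
ee_pos: [0.5825, 0.2138, 0.061]
eef_rot: [3.141, -0.003, -1.581]
force: [3.8, -6.4, -0.1]
width: 0.157
```

Emit:
apply_moves:
  moves:
    - [0,0,0,0,0,0,2]
    - [0,0,0,0,0,0,4]
    - [0,0,0,0,0,0,5]
    - [0,0,0,0,0,0,5]
    - [0,0,-2.5,0,0,0,5]
    - [0,0,-4,0,0,0,5]
    - [0,0,-4,0,0,0,5]
    - [0,0,-4,0,0,0,5]
    - [0,0,-4,0,0,0,5]

```text
time_s: 9.05
ee_pos: [0.5818, 0.2162, 0.2477]
eef_rot: [3.141, 0.0, -1.58]
force: [1.1, 0.5, -0.1]
width: 0.577
```

Run:
```python
from plant import r, grab_frame
from h import *
np.set_printoptions(precision=4,suppress=True)
s=r.read_state();print(s["ee_pos"],s["eef_rot"],s["time_s"],s["joint_positions"])
S=grab_frame("scene"); cv2.imwrite("pics/s8.png",cv2.resize(S["image"][130:290,265:455],None,fx=4,fy=4,interpolation=cv2.INTER_CUBIC))
W=grab_frame("wrist"); cv2.imwrite("pics/w8.png",W["image"])
import pickle;pickle.dump((S,W),open("o8.pkl","wb"))
```

```text
[0.5818 0.2162 0.2477] [ 3.1414  0.0002 -1.5802] 9.05 [ 0.616   0.3434  0.1024 -0.0003 -1.3297  0.9455]
```

View pics/s8.png

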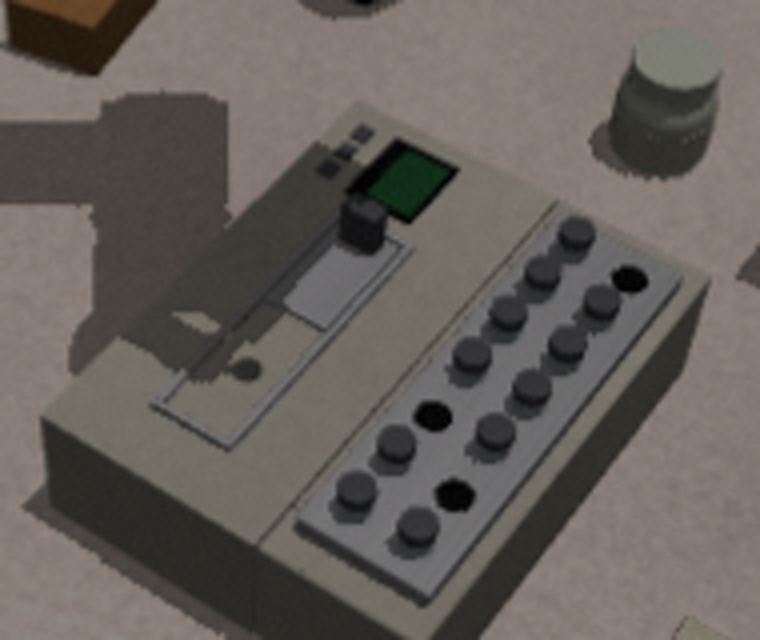

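View pics/w8.png

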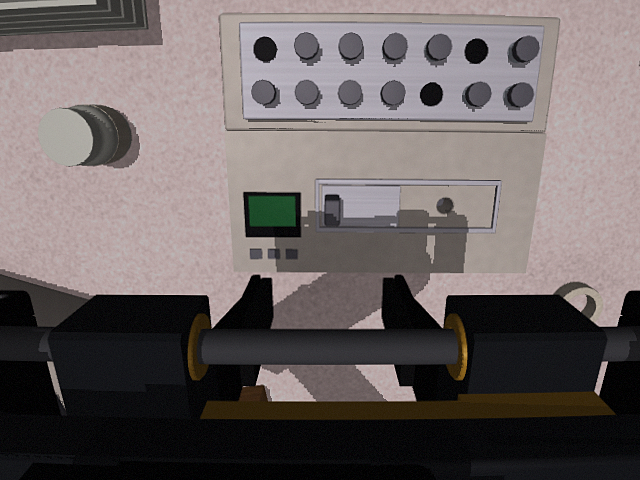

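Run:
```python
from h import *
import pickle
np.set_printoptions(precision=4,suppress=True)
S,W=pickle.load(open("o8.pkl","rb"))
print(onplane(W,[[445,205]],.085),onplane(S,[[265+245/4,130+369/4]],.085),onplane(W,[[317,181],[500,181],[500,231],[317,231]],.09),onplane(W,[[400,187]],.089))
for n,im,o in(("W",W["image"],(430,190)),("S",S["image"],(311,207))):
    c=cv2.resize(im[o[1]:o[1]+30,o[0]:o[0]+30],None,fx=12,fy=12,interpolation=cv2.INTER_CUBIC);cv2.imwrite(f"pics/hole{n}.png",c)
a=cv2.imread("pics/holeW.png");b=cv2.imread("pics/holeS.png");cv2.imwrite("pics/hole.png",np.hstack([a,b]))
```

```text
[[0.5811 0.1038 0.085 ]] [[0.5805 0.1025 0.085 ]] [[0.606  0.2274 0.09  ]
 [0.6051 0.0546 0.09  ]
 [0.5559 0.049  0.09  ]
 [0.5572 0.2282 0.09  ]] [[0.5996 0.1491 0.089 ]]
```

View pics/hole.png

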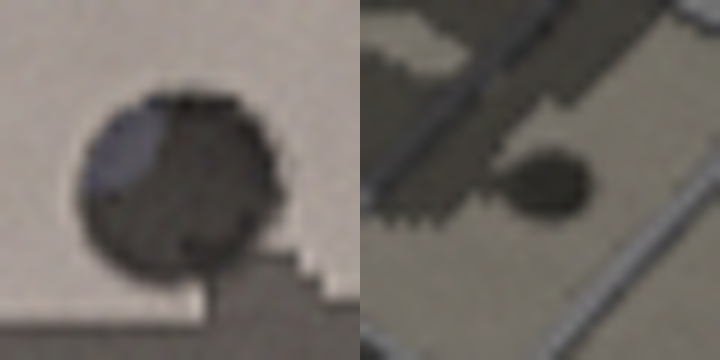

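Emit:
apply_moves:
  moves:
    - [2.9,0.4,0,0,0,0,3.5]
    - [4,0.57,0,0,0,0,3.5]
    - [4,0.57,0,0,0,0,3.5]
    - [4,0.57,0,0,0,0,3.5]
    - [4,0.57,0,0,0,0,3.5]
    - [4,0.57,0,0,0,0,3.5]
    - [4,0.57,0,0,0,0,3.5]
    - [4,0.57,0,0,0,0,3.5]
    - [4,0.57,0,0,0,0,3.5]
    - [4,0.57,0,0,0,0,3.5]
    - [4,0.57,0,0,0,0,3.5]
    - [4,0.57,0,0,0,0,3.5]
    - [0,0,0,0,0,0,3.5]

```text
time_s: 10.45
ee_pos: [0.5098, -0.2556, 0.2451]
eef_rot: [3.14, -0.0, -1.586]
force: [0.3, 0.3, -0.5]
width: 0.402
```

Run:
```python
from plant import r, grab_frame
from h import *
np.set_printoptions(precision=4,suppress=True)
s=r.read_state();print(s["ee_pos"],s["eef_rot"],s["time_s"],s["joint_positions"])
W=grab_frame("wrist"); cv2.imwrite("pics/w9.png",W["image"])
import pickle;pickle.dump(W,open("w9.pkl","wb"))
```

```text
[ 0.5098 -0.2556  0.2451] [ 3.1402 -0.0001 -1.5857] 10.45 [-0.1806  0.2558 -0.0277  0.0004 -1.2886  1.7364]
```

View pics/w9.png

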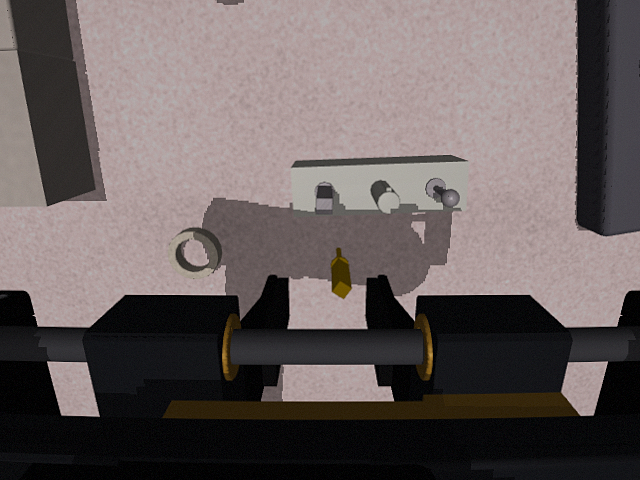

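Run:
```python
from h import *
import pickle
np.set_printoptions(precision=4,suppress=True)
W=pickle.load(open("w9.pkl","rb"))
c=cv2.resize(cv2.convertScaleAbs(W["image"][150:220,285:365],alpha=1.5),None,fx=9,fy=9,interpolation=cv2.INTER_CUBIC);cv2.imwrite("pics/w9c.png",c)
print("stand top edges",onplane(W,[[292,167],[466,160],[467,208]],.06))
```

```text
stand top edges [[ 0.5386 -0.2217  0.06  ]
 [ 0.5433 -0.3919  0.06  ]
 [ 0.495  -0.397   0.06  ]]
```

View pics/w9c.png

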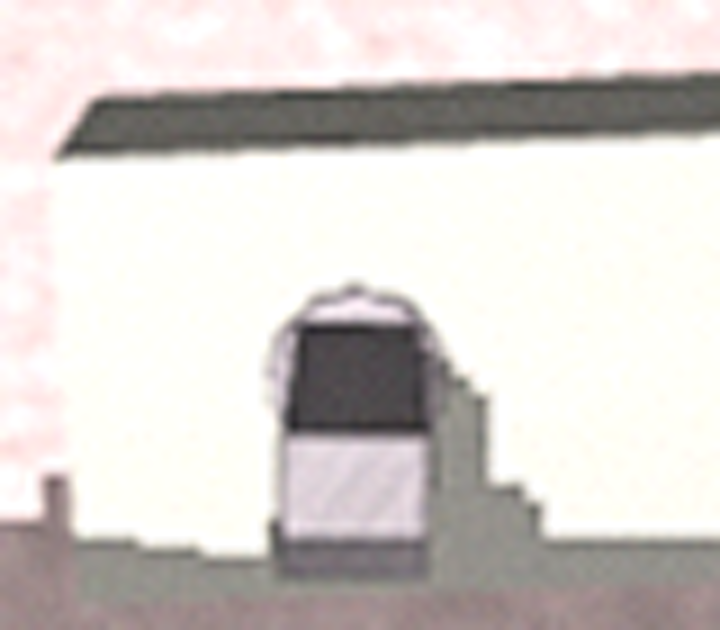

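Run:
```python
from h import *
import pickle
np.set_printoptions(precision=4,suppress=True)
W=pickle.load(open("w9.pkl","rb"))
print(onplane(W,np.array([[287,433],[427,433],[427,540],[280,543],[427,576],[280,576]])/9+[285,150],.124))
```

```text
[[ 0.521  -0.2472  0.124 ]
 [ 0.5208 -0.2602  0.124 ]
 [ 0.5106 -0.2601  0.124 ]
 [ 0.5105 -0.2463  0.124 ]
 [ 0.5072 -0.26    0.124 ]
 [ 0.5074 -0.2463  0.124 ]]
```

Emit:
apply_moves:
  moves:
    - [-0.1,-0.4,3,0,0,0,3.5]
    - [0,0,4,0,0,0,3.5]
    - [0,0,4,0,0,0,3.5]
    - [0,0,2,0,0,0,3.5]
    - [0,0,0,0,0,0,3.5]
    - [0,0,0,0,0,0,3.5]

```text
time_s: 11.1
ee_pos: [0.5158, -0.2508, 0.1166]
eef_rot: [-3.141, -0.001, -1.579]
force: [0.1, -0.3, 0.6]
width: 0.404
```

Run:
```python
from plant import r, grab_frame
from h import *
np.set_printoptions(precision=4,suppress=True)
s=r.read_state();print(s["ee_pos"],s["eef_rot"],s["time_s"])
W=grab_frame("wrist"); cv2.imwrite("pics/w10.png",W["image"])
s=r.read_state();print(s["ee_pos"],s["eef_rot"],s["time_s"])
S=grab_frame("scene"); cv2.imwrite("pics/s10.png",cv2.resize(cv2.convertScaleAbs(S["image"][260:420,100:260],alpha=1.8),None,fx=4,fy=4,interpolation=cv2.INTER_CUBIC))
s=r.read_state();print(s["ee_pos"],s["eef_rot"],s["time_s"])
import pickle;pickle.dump((W,S),open("w10.pkl","wb"))
```

```text
[ 0.5158 -0.2508  0.1166] [-3.141  -0.0006 -1.579 ] 11.1
[ 0.5164 -0.2511  0.1175] [-3.1389 -0.001  -1.5792] 11.15
[ 0.5166 -0.2512  0.1179] [-3.1381 -0.0011 -1.5795] 11.2
```

View pics/w10.png

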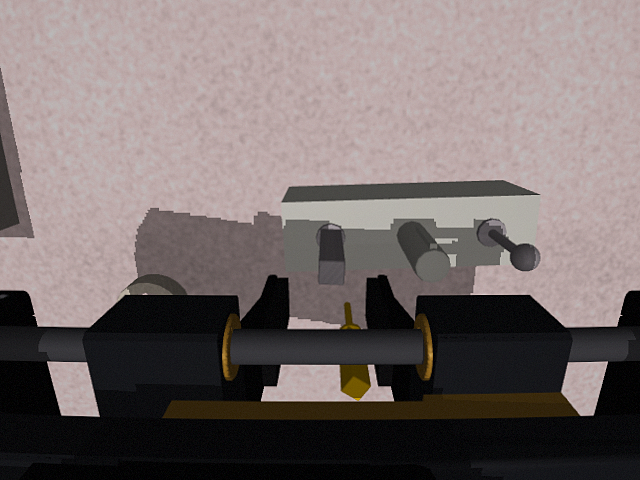

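View pics/s10.png

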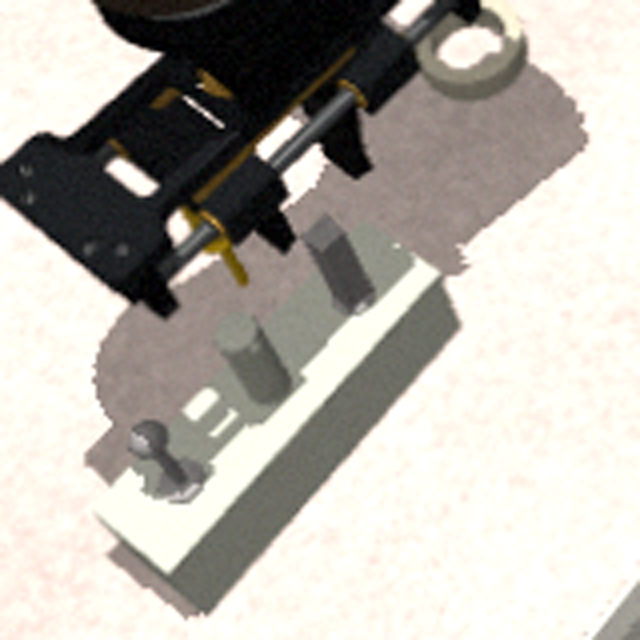

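Run:
```python
from h import *
import pickle
np.set_printoptions(precision=4,suppress=True)
W,S=pickle.load(open("w10.pkl","rb"))
print(tri(W,[[371,277],[283,277]],S,np.array([[285,250],[362,176]])/4+[100,260]))
```

```text
[[ 0.5172 -0.2725  0.1387  0.0017]
 [ 0.5238 -0.2302  0.1503  0.0007]]
```

Emit:
apply_moves:
  moves:
    - [0.2,0.15,1,0,0,0,3.5]
    - [0,0,1.5,0,0,0,3.5]
    - [0,0,1,0,0,0,3.5]
    - [0,0,0,0,0,0,3.5]

```text
time_s: 11.6
ee_pos: [0.5124, -0.253, 0.0795]
eef_rot: [3.139, 0.001, -1.581]
force: [-0.6, -0.2, -0.5]
width: 0.405
```

Run:
```python
from plant import r, grab_frame
from h import *
np.set_printoptions(precision=4,suppress=True)
s=r.read_state();print(s["ee_pos"],s["eef_rot"],s["time_s"])
W=grab_frame("wrist"); cv2.imwrite("pics/w11.png",cv2.resize(cv2.convertScaleAbs(W["image"][200:400,200:450],alpha=1.8),None,fx=3,fy=3,interpolation=cv2.INTER_CUBIC))
```

```text
[ 0.5124 -0.253   0.0795] [ 3.1388  0.0009 -1.581 ] 11.6
```

View pics/w11.png

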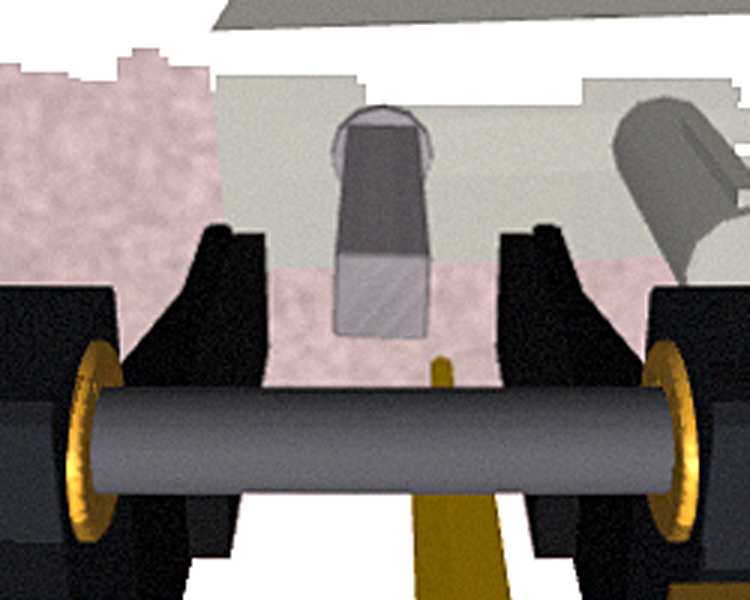

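Emit:
apply_moves:
  moves:
    - [0,0,1,0,0,0,3.5]
    - [0,0,1,0,0,0,3.5]
    - [0,0,1,0,0,0,3.5]
    - [0,0,0.8,0,0,0,3.5]
    - [0,0,0,0,0,0,3.5]
    - [0,0,0,0,0,0,3.5]

```text
time_s: 12.25
ee_pos: [0.5135, -0.2533, 0.0427]
eef_rot: [3.141, -0.0, -1.58]
force: [-0.4, 0.0, 0.3]
width: 0.405
```

Run:
```python
from plant import r, grab_frame
from h import *
np.set_printoptions(precision=4,suppress=True)
s=r.read_state();print(s["ee_pos"],s["eef_rot"],s["time_s"],s["force"])
W=grab_frame("wrist"); a=cv2.resize(W["image"][200:400,200:450],None,fx=1.6,fy=1.6)
S=grab_frame("scene"); b=cv2.resize(cv2.convertScaleAbs(S["image"][270:410,105:245],alpha=1.8),None,fx=2.286,fy=2.286);cv2.imwrite("pics/m12.png",np.hstack([a,b[:320]]))
```

```text
[ 0.5135 -0.2533  0.0427] [ 3.1411 -0.0001 -1.5805] 12.25 [-0.3849  0.0194  0.2638]
```

View pics/m12.png

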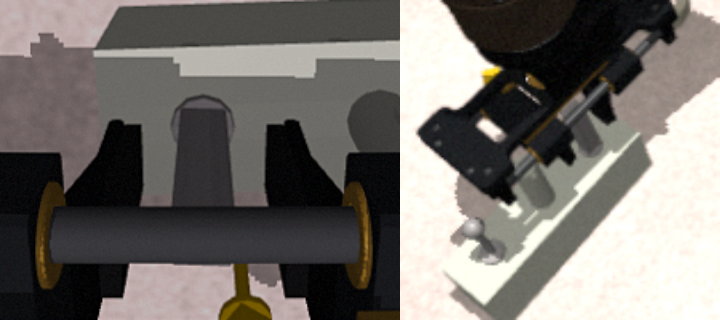

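Emit:
apply_moves:
  moves:
    - [0,0,0,0,0,0,2]
    - [0,0,0,0,0,0,1]
    - [0,0,0,0,0,0,0.6]
    - [0,0,0,0,0,0,0.6]
    - [0,0,0,0,0,0,0.6]
    - [0,0,0,0,0,0,0.6]
  newtons: 35

```text
time_s: 12.95
ee_pos: [0.5136, -0.2533, 0.0432]
eef_rot: [-3.141, -0.0, -1.58]
force: [-1.4, 0.7, 2.0]
width: 0.159
```

Gripped at about 14 mm, which matches the handle. Next I lift it straight up.

Emit:
apply_moves:
  moves:
    - [0,0,-1,0,0,0,0.6]
    - [0,0,-2,0,0,0,0.6]
    - [0,0,-3,0,0,0,0.6]
    - [0,0,-4,0,0,0,0.6]
    - [0,0,-4,0,0,0,0.6]
    - [0,0,-4,0,0,0,0.6]
    - [0,0,-2,0,0,0,0.6]
    - [0,0,0,0,0,0,0.6]

```text
time_s: 13.75
ee_pos: [0.5153, -0.2539, 0.2475]
eef_rot: [-3.133, -0.002, -1.58]
force: [0.7, -0.5, -0.4]
width: 0.159
```

Run:
```python
from plant import r, grab_frame
from h import *
np.set_printoptions(precision=4,suppress=True)
s=r.read_state();print(s["ee_pos"],s["eef_rot"],s["time_s"],s["force"],s["width"]*87)
W=grab_frame("wrist");S=grab_frame("scene");T=grab_frame("top")
import pickle;pickle.dump((W,S,T),open("o13.pkl","wb"))
cv2.imwrite("pics/w13.png",W["image"]);cv2.imwrite("pics/s13.png",cv2.resize(cv2.convertScaleAbs(S["image"][220:420,90:290],alpha=1.8),None,fx=3,fy=3,interpolation=cv2.INTER_CUBIC))
```

```text
[ 0.5153 -0.2539  0.2475] [-3.1332 -0.0024 -1.5804] 13.75 [ 0.7338 -0.4975 -0.4047] 13.864157909768783
```

View pics/w13.png

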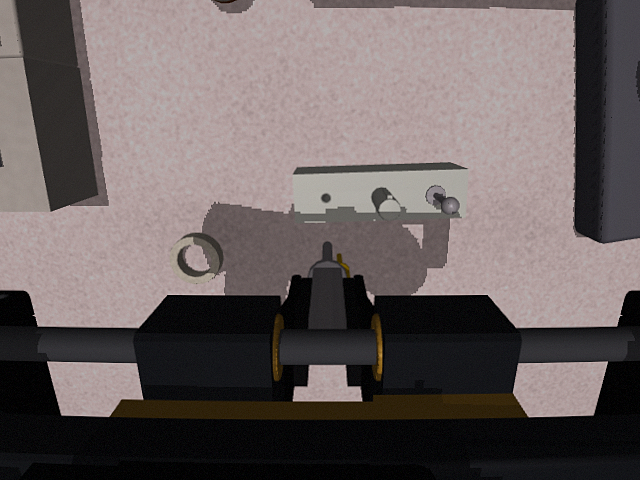

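View pics/s13.png

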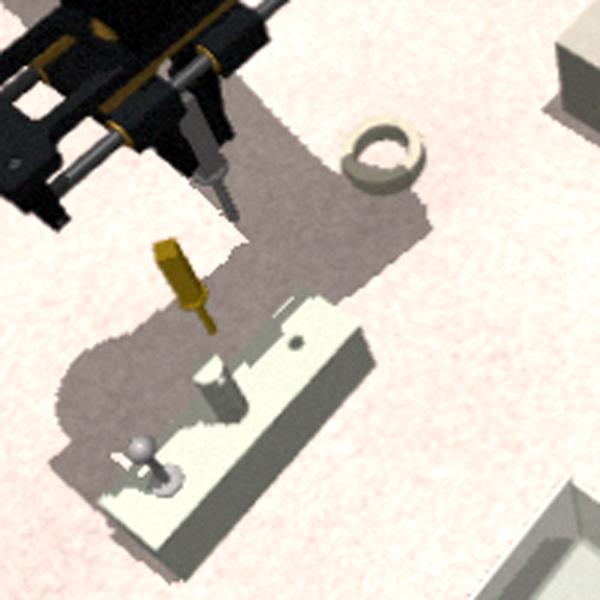

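Run:
```python
from h import *
import pickle
np.set_printoptions(precision=4,suppress=True)
W,S,T=pickle.load(open("o13.pkl","rb"))
print(tri(W,[[327.5,243]],S,[[168.7,294.2]]),onplane(W,[[327.5,244]],.2145),onplane(S,[[168.5,294]],.2145))
# collar bottom & rims
print(proj(S,[[.5145,-.2535,.2145],[.5145,-.2535,.2645],[.5145,-.2535,.3285]]))
```

```text
[[ 0.515  -0.254   0.2077  0.0005]] [[ 0.5164 -0.2541  0.2145]] [[ 0.5189 -0.2555  0.2145]]
[[167.5117 291.7482]
 [159.276  275.0822]
 [147.3848 250.9398]]
```

Emit:
apply_moves:
  moves:
    - [-1.57,-0.25,0,0,0,0,0.6]
    - [-3,-0.5,0,0,0,0,0.6]
    - [-4,-0.7,0,0,0,0,0.6]
    - [-4,-0.7,0,0,0,0,0.6]
    - [-4,-0.7,0,0,0,0,0.6]
    - [-4,-0.7,0,0,0,0,0.6]
    - [-4,-0.7,0,0,0,0,0.6]
    - [-4,-0.7,0,0,0,0,0.6]
    - [-4,-0.7,0,0,0,0,0.6]
    - [-3.1,-0.6,0,0,0,0,0.6]
    - [0,0,3,0,0,0,0.6]
    - [0,0,3,0,0,0,0.6]
    - [0,0,2,0,0,0,0.6]
    - [0,0,0,0,0,0,0.6]
    - [0,0,0,0,0,0,0.6]

```text
time_s: 15.4
ee_pos: [0.5793, 0.103, 0.1625]
eef_rot: [3.14, -0.001, -1.58]
force: [-0.2, 0.4, 0.5]
width: 0.158
```

Run:
```python
from plant import r, grab_frame
from h import *
np.set_printoptions(precision=4,suppress=True)
s=r.read_state();print(s["ee_pos"],s["eef_rot"],s["time_s"],s["force"],s["width"]*87)
W=grab_frame("wrist");S=grab_frame("scene")
s=r.read_state();print(s["ee_pos"],s["eef_rot"])
import pickle;pickle.dump((W,S),open("o14.pkl","wb"))
cv2.imwrite("pics/w14.png",W["image"]);cv2.imwrite("pics/s14.png",cv2.resize(cv2.convertScaleAbs(S["image"][140:280,270:410],alpha=1.8),None,fx=4,fy=4,interpolation=cv2.INTER_CUBIC))
```

```text
[0.5793 0.103  0.1625] [ 3.1404 -0.0012 -1.5798] 15.4 [-0.1832  0.3702  0.4683] 13.770304849154508
[0.5803 0.1032 0.1642] [-3.1394  0.0005 -1.5803]
```

View pics/w14.png

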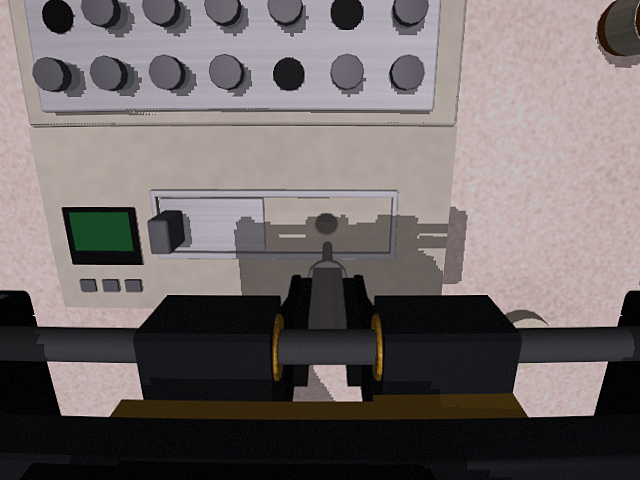

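View pics/s14.png

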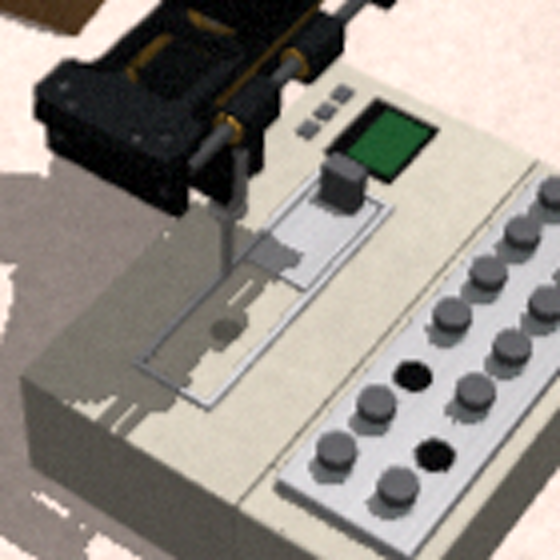

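Run:
```python
from h import *
import pickle
np.set_printoptions(precision=4,suppress=True)
W,S=pickle.load(open("o14.pkl","rb"))
print("tip",tri(W,[[327,243.5]],S,[[270+226/4,140+271/4]]))
print("hole",onplane(W,[[326.5,223.5]],.085),onplane(S,[[270+227/4,140+329/4]],.085))
print(proj(W,[[.581,.1035,.13],[.581,.1035,.085]]),(proj(S,[[.581,.1035,.13],[.581,.1035,.085]])-[270,140])*4)
cv2.imwrite("pics/w14c.png",cv2.resize(cv2.convertScaleAbs(W["image"][200:280,280:380],alpha=1.5),None,fx=8,fy=7.5,interpolation=cv2.INTER_CUBIC))
```

```text
tip [[0.5807 0.1031 0.1317 0.0009]]
hole [[0.5808 0.1035 0.085 ]] [[0.5814 0.1031 0.085 ]]
[[326.5372 242.8514]
 [326.5055 223.2099]] [[227.7019 273.4815]
 [226.8589 328.1965]]
```

View pics/w14c.png

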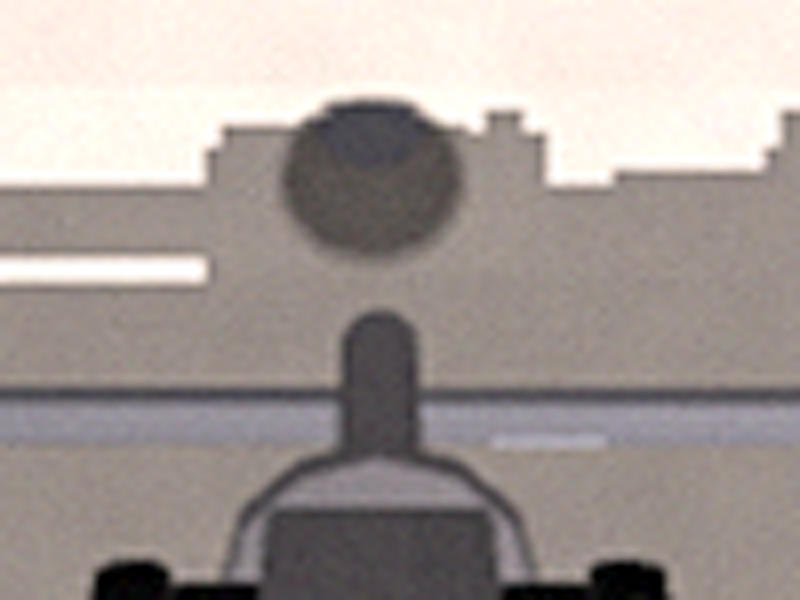

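Emit:
apply_moves:
  moves:
    - [0,0,1.5,0,0,0,0.6]
    - [0,0,1.5,0,0,0,0.6]
    - [0,0,1,0,0,0,0.6]
    - [0,0,0,0,0,0,0.6]
    - [0,0,0,0,0,0,0.6]

```text
time_s: 16.0
ee_pos: [0.5802, 0.1029, 0.1239]
eef_rot: [-3.14, 0.0, -1.58]
force: [-0.8, -0.9, -0.6]
width: 0.158
```

Run:
```python
from plant import r, grab_frame
from h import *
np.set_printoptions(precision=4,suppress=True)
W=grab_frame("wrist");S=grab_frame("scene")
s=r.read_state();print(s["ee_pos"],s["eef_rot"],s["force"])
a=cv2.resize(cv2.convertScaleAbs(W["image"][210:290,280:380],alpha=1.5),None,fx=4,fy=4,interpolation=cv2.INTER_CUBIC)
b=cv2.resize(cv2.convertScaleAbs(S["image"][180:260,280:380],alpha=1.8),None,fx=4,fy=4,interpolation=cv2.INTER_CUBIC)
cv2.imwrite("pics/m15.png",np.hstack([a,b]))
```

```text
[0.5803 0.103  0.1241] [-3.1395  0.0007 -1.5804] [-0.2683 -0.3538 -0.4702]
```

View pics/m15.png

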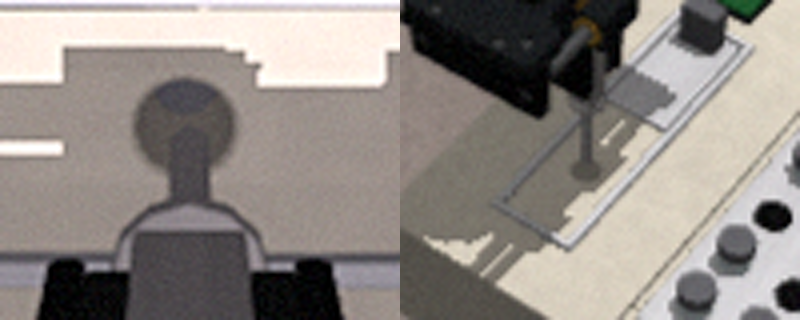

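Emit:
apply_moves:
  moves:
    - [0,0,1,0,0,0,0.6]
    - [0,0,1,0,0,0,0.6]
    - [0,0,0.5,0,0,0,0.6]
    - [0,0,0,0,0,0,0.6]
    - [0,0,0,0,0,0,0.6]

```text
time_s: 16.6
ee_pos: [0.5796, 0.1027, 0.0977]
eef_rot: [3.141, -0.0, -1.58]
force: [-0.2, -0.0, -0.6]
width: 0.154
```

Emit:
apply_moves:
  moves:
    - [0,0,0.3,0,0,0,0.6]
    - [0,0,0.3,0,0,0,0.6]
    - [0,0,0,0,0,0,0.6]
    - [0,0,0,0,0,0,0.6]
    - [0,0,0,0,0,0,0.6]

```text
time_s: 17.1
ee_pos: [0.5799, 0.1029, 0.0924]
eef_rot: [-3.141, 0.0, -1.58]
force: [0.7, -0.0, 1.8]
width: 0.158
```

Emit:
apply_moves:
  moves:
    - [0,0,0.2,0,0,0,0.6]
    - [0,0,0,0,0,0,0.6]
    - [0,0,0,0,0,0,0.6]

```text
time_s: 17.4
ee_pos: [0.5799, 0.103, 0.0903]
eef_rot: [-3.141, 0.0, -1.58]
force: [1.1, 0.1, 2.2]
width: 0.158
```

Button contact is showing (about 2 N upward). I continue in small steps until the hard stop shows.

Emit:
apply_moves:
  moves:
    - [0,0,0.2,0,0,0,0.6]
    - [0,0,0,0,0,0,0.6]
    - [0,0,0,0,0,0,0.6]

```text
time_s: 17.7
ee_pos: [0.5799, 0.1029, 0.0883]
eef_rot: [-3.141, 0.0, -1.58]
force: [0.5, 1.4, 5.0]
width: 0.156
```

Emit:
apply_moves:
  moves:
    - [0,0,0.15,0,0,0,0.6]
    - [0,0,0,0,0,0,0.6]
    - [0,0,0,0,0,0,0.6]

```text
time_s: 18.0
ee_pos: [0.58, 0.1029, 0.0878]
eef_rot: [-3.14, 0.0, -1.58]
force: [-0.6, 0.4, 8.6]
width: 0.158
```

Emit:
apply_moves:
  moves:
    - [0,0,0.1,0,0,0,0.6]
    - [0,0,0,0,0,0,0.6]
    - [0,0,0,0,0,0,0.6]

```text
time_s: 18.3
ee_pos: [0.5802, 0.1029, 0.0876]
eef_rot: [-3.14, 0.0, -1.58]
force: [-3.1, 0.9, 11.8]
width: 0.16
```

Emit:
apply_moves:
  moves:
    - [0,0,0,0,0,0,0.6]
    - [0,0,0,0,0,0,0.6]
    - [0,0,0,0,0,0,0.6]
    - [0,0,0,0,0,0,0.6]
    - [0,0,0,0,0,0,0.6]

```text
time_s: 18.8
ee_pos: [0.5802, 0.1029, 0.0876]
eef_rot: [-3.14, 0.0, -1.58]
force: [-2.2, 1.3, 11.9]
width: 0.158
```

Run:
```python
from plant import r, grab_frame
from h import *
W=grab_frame("wrist");S=grab_frame("scene")
s=r.read_state();print(s["ee_pos"],s["eef_rot"],s["force"],s["time_s"])
a=cv2.resize(cv2.convertScaleAbs(W["image"][180:300,200:400],alpha=1.4),None,fx=2,fy=2,interpolation=cv2.INTER_CUBIC)
b=cv2.resize(cv2.convertScaleAbs(S["image"][160:280,280:480],alpha=1.8),None,fx=2,fy=2,interpolation=cv2.INTER_CUBIC)
cv2.imwrite("pics/m16.png",np.hstack([a,b]));cv2.imwrite("pics/s16.png",S["image"])
```

```text
[0.58016421 0.1029066  0.08766015] [-3.13954838e+00  4.85520029e-05 -1.57977514e+00] [-2.33712848  0.18610348 12.52238827] 18.9
```

View pics/m16.png

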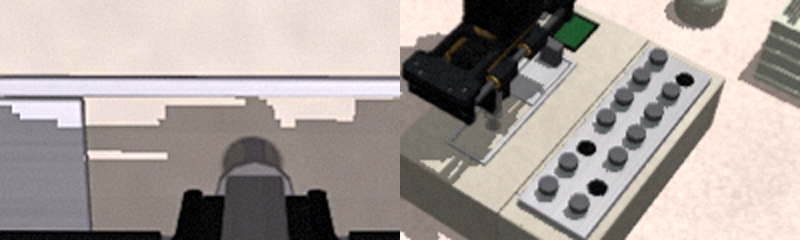

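View pics/s16.png

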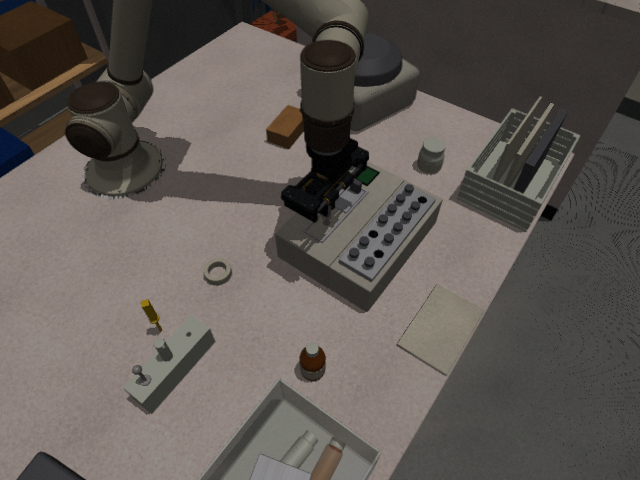

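```bash
python3 -c "
from plant import r,job_done
print(job_done()); s=r.read_state(); print(s['ee_pos'],s['force'],s['width'],s['time_s'])"
```

```text
the job is handed in; nothing more can be done
None
the job is handed in; nothing more can be done
```

I slid the cover to its stop, took the grey square-handled pin from the stand's +y bore, and pushed it through the bare hole until the button stopped. The job was handed in at about 18.9 s with the pin gripped and the button held down; no verdict is reported.

**Last checks:**
- **Button:** the upward force rose from about 2 N to 5 N and then to about 12 N. The reported height stopped at 0.0876 m, which fits the full 5 mm of travel against the hard stop.
- **Grip:** the fingers read about 14 mm open, the width of the handle, at a 35 N grip setting.
- **Pin position:** before entering the hole, the tip measured at (0.581, 0.103) m and the hole at (0.581, 0.103) m. The tool is vertical to within 0.003 rad.
- **Cover and other tools:** the last pictures show the cover still open. The marker, rod, bottle, jar, tape and yellow look-alike appear unmoved.

**One disagreement:** the reported tool height was about 40 mm below where the cameras showed the fingertips. Because of this, my first close on the cover's grip passed above it, without contact. From then on I set heights from the pictures and contact forces.

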